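# Clear the soldering platform: save the good module, brush the scrap into the catch tray

## Robot

A 6-joint arm with a two-finger parallel gripper is mounted at the origin on the work surface. World frame = base frame: x ahead of the robot, y to its left, z up, the work surface at z = 0. Lengths are in m, angles in rad, forces in N, time in s.
With the tool pointing down it reaches from about 0.375 to 0.975 m from the base axis. Payload 3.8 kg.
Tool frame: the origin (TCP) lies at the very end of the fingers, on their centre line; the grasp point (between the pads) lies bot.grip_point_offset behind it (bot.grip_point_offset is the distance from the TCP to the grasp point, in m); z points along the fingers, y is the line along which they close (so a half turn about z gives the same grasp; the last joint's range is limited). The gripper opens to 85 mm and grips with 20 to 120 N. Pads are 22 mm wide; open, the fingers measure 114 mm over their backs; the gripper's body (76 mm by 85 mm) begins 54 mm behind the grasp point. The pads swing forward as they close: fully open they stand 13 mm farther back than shut.
Start: joints at [1.271, 0.264, 1.604, -0, 1.274, -0.037], TCP at [0.175, 0.652, 0.231] pointing down, gripper open.
Joint ranges: [-2.63, 2.63], [-0.94, 2.18], [0.31, 2.57], [-1.31, 4.45], [0, 2.66], [-2.55, 2.55]. Speed limits (rad/s): [2.57, 2.57, 3.14, 3.14, 3.14, 3.14].

## Interface

Orientations are given as a rotation vector (axis times angle).
In Python, from workcell import bot, vision gives the robot as it stands.
- The arm moves only by the tool play_rows, never from a script. Its argument "rows" is a list of rows, each an object of numbers: "dx", "dy", "dz": the shift along the tool's x, y, z as a fraction of full scale; "roll": the turn about the tool's z as a fraction of full scale; "fingers": the closure, from 0 (fully open) to 1 (shut). In form: [{"dx": .., "dy": .., "dz": .., "roll": .., "fingers": ..}, ...]. A call has 1 to 20 rows; each row shifts and turns the commanded pose from where the row before left it, along the tool's axes as they then stand; what a row does not reach is not made up. Full scale, the value 1, is 0.04 m for a shift and 4 degrees for a turn. A row lasts 1/12 s, in which the tool goes at most 41.7 mm and 7.16 degrees, less where a joint would pass 70% of its speed; a pose out of reach is approached as far as the arm can. A call with a number of a shift or a turn outside -1 to 1 is refused whole. A call with a gripper value outside its range is refused whole. The fingers move at their own pace and stop on an object; "grip_force" is the grip in N (left out, the last holds). Time passes only in rows, so rows that do not move let the fingers close. It gives the time, the measured TCP pose, the force and the opening at its end, in the units of the state.
- bot.read_state(): the state, without advancing time (a new reading comes with each control period).
- vision.read_camera(name): name is "scene" or "top" or "wrist"; returns a dict with "pixels" (480x640x3 uint8, red, green, blue), "depth" (480x640 float32, m along the optical axis (not along the pixel's ray), 0 where there is no reading), "fx", "fy", "cx", "cy" (pixels), "R" (3x3) and "t" (3): a world point X has camera coordinates R X + t. Camera axes: x right, y down, z forward; pixel columns grow to the right and rows downward; lengths in m; the calibration is good to about 2 mm. A picture is of the moment at which its call begins.
- bot.finish_job(): hands the job in, once; it reports no verdict.
The state is a dict: "time": time; "q": joint angles; "joint_vel": joint speeds; "joint_torque": joint torques, N m; "tool_pos": TCP position; "tcp_rot": TCP orientation; "wrist_force": force on the tool from outside, world axes, zero at the start; "torque": the same for the moment, N m; "width": opening from 0.0 (shut) to 1.0 (fully open).
Only numpy, scipy, OpenCV 4.12 (cv2) and the standard library are available. Lean on these libraries where they do the work, as an engineer would, in place of code of your own. Each camera call takes 0.05 s, during which the arm holds its last target. There are 200 camera calls.

## Task

Clear the soldering platform: first lift the finished module off it and set it upright in the yellow tote, then take the brush and sweep all four scrap pieces off the platform's open near edge into the red catch tray, and finally stand the brush back on its bristles wholly on the blue mat. The scrap is sharp, so move it only with the brush and never touch it with the fingers or arm; do not shift or tip the third-hand stand, the flux jar or the solder reel.

Things in the scene. Friction and masses are not known exactly. Their poses are not given: they have to be found in the camera images.
- platform: Fixed soldering platform, 260 (x) by 300 (y) mm, bright metal top 45 mm above its origin (centre of underside). Its -x edge, towards the robot, is open; black rims, 10 mm above the top, 8 mm thick, line the other three (inner faces y +-142, x +122). At the open edge (x -130) the red catch tray is fixed: x -240 to -130, y +-150, its other three walls 5 mm thick, 50 mm above the bench.
- tray_in (a point): Middle of the red catch tray's inner floor, 6 mm above the bench and 39 mm below the platform's top; axes as the platform's. The tray is inside 105 (x) by 290 (y) mm. Scrap counts as in when its origin lies within this and less than 34 mm above the floor.
- scrap_relay: Scrap: blue relay case with a white patch, 22 x 16 x 14 mm high. Loose on the platform. Origin: centre of its underside.
- scrap_terminal: Scrap: green terminal block with three brass dots, 24 x 14 x 12 mm high. Loose on the platform. Origin: centre of its underside.
- scrap_fin: Scrap: bare metal heat-sink offcut with three fins, 20 x 18 x 17 mm high. Loose on the platform. Origin: centre of its underside.
- scrap_clip: Scrap: broken orange L-shaped plastic clip, 20 x 20 x 15 mm high. Loose on the platform. Origin: centre of its underside.
- module: The finished module, loose on the platform: a green circuit board 52 (x) by 40 (y) by 6 mm, with a black finned block 40 (x) by 28 (y) mm on it from 6 to 38 mm height, with bright stripes on top; grip the block. 90 g. Origin: centre of its underside.
- tote: Fixed yellow open box, 180 (x) by 130 (y) by 60 mm high, walls and floor 4 mm. On the bench to the left or the right of the platform. Origin: centre of its underside.
- tote_in (a point): Centre of the tote's inner floor, axes as the tote's.
- mat: Fixed flat blue mat, 200 (x) by 140 (y) by 3 mm thick, on the bench on the other side of the platform from the tote; the brush's place. Origin: centre of its underside.
- brush: Loose bench brush standing on its bristles on the mat: straw-coloured stiff bristles 26 (x) by 80 (y) mm, height 0 to 30; wooden back 30 by 84 mm, height 30 to 46; upright orange handle in the middle 20 (x) by 44 (y) mm, height 46 to 90. 140 g. Its wide faces look along its x; grip the handle across x. Origin: centre under the bristles.
- stand: Leave alone: third-hand stand, loose on the platform's rear middle: dark base 44 x 44 x 16 mm, thin post and two small clips, 88 mm high in all, 0.55 kg; clips reach 20 mm from the post, within the base's outline. Origin: centre of its underside.
- jar: Leave alone: amber flux jar, 52 mm diameter, 55 mm high, loose on the bench beside the platform's far end. Origin: centre of its underside.
- reel: Leave alone: solder reel lying flat, 60 mm diameter, 42 mm high, loose on the bench beside the platform's other far corner. Origin: centre of its underside.

How it is judged:
On the way, in this order (a step that is already met when the one before it is completed fails the run):
1. the finished module stands upright in the tote, let go (x of module in the frame of tote_in between -0.08 and 0.08 m and y of module in the frame of tote_in between -0.055 and 0.055 m and z of module in the frame of tote_in below 0.008 m and angle between module's own z axis and vertical below 0.15 rad and contact force between the fingers and module below 0.1 N), for 0.2 s.
2. the brush is held in the fingers, off its mat (contact force between the fingers and brush above 0.5 N and distance of brush from where it was at the start of the episode above 0.04 m), for 0.2 s.
3. all four scrap pieces lie in the catch tray (x of scrap_relay in the frame of tray_in between -0.052 and 0.052 m and y of scrap_relay in the frame of tray_in between -0.146 and 0.146 m and z of each of scrap_relay, scrap_terminal, scrap_fin, scrap_clip in the frame of tray_in below 0.034 m and x of scrap_terminal in the frame of tray_in between -0.052 and 0.052 m and y of scrap_terminal in the frame of tray_in between -0.146 and 0.146 m and x of scrap_fin in the frame of tray_in between -0.052 and 0.052 m and y of scrap_fin in the frame of tray_in between -0.146 and 0.146 m and x of scrap_clip in the frame of tray_in between -0.052 and 0.052 m and y of scrap_clip in the frame of tray_in between -0.146 and 0.146 m), for 0.2 s.
At the end, for the whole second after the job is handed in: All four scraps lie in the red tray (origins inside it, under 34 mm above its floor); the module stands on the tote floor (within 8 mm, tilt under 0.15 rad); the brush stands on the mat (origin within 85 x 57 mm of its centre, tilt under 0.12 rad); all at rest (all of step 3 and x of module in the frame of tote_in between -0.08 and 0.08 m and y of module in the frame of tote_in between -0.055 and 0.055 m and z of module in the frame of tote_in below 0.008 m and angle between module's own z axis and vertical below 0.15 rad and x of brush in the frame of mat between -0.085 and 0.085 m and y of brush in the frame of mat between -0.057 and 0.057 m and z of brush in the frame of mat below 0.008 m and angle between brush's own z axis and vertical below 0.12 rad and linear speed of each of scrap_relay, scrap_terminal, scrap_fin, scrap_clip, module, brush below 0.02 m/s); the robot touches nothing.
It fails at once if a scrap piece is touched by the fingers or the arm (contact force between any of the fingers, the arm and scrap_relay above 0.3 N or contact force between any of the fingers, the arm and scrap_terminal above 0.3 N or contact force between any of the fingers, the arm and scrap_fin above 0.3 N or contact force between any of the fingers, the arm and scrap_clip above 0.3 N).
It fails at once if the third-hand stand is shifted by more than 12 mm or tipped (distance of stand from where it was at the start of the episode above 0.012 m or angle between stand's own z axis and vertical above 0.2 rad).
It fails at once if the flux jar is shifted by more than 12 mm or tipped (distance of jar from where it was at the start of the episode above 0.012 m or angle between jar's own z axis and vertical above 0.2 rad).
It fails at once if the solder reel is shifted by more than 12 mm or tipped (distance of reel from where it was at the start of the episode above 0.012 m or angle between reel's own z axis and vertical above 0.2 rad).
It also fails if it takes over 72 s, if anything falls off the work surface, if the arm or the gripper's body presses on something with over 40 N, if the wrist force passes 120 N, or if a joint passes its speed limit or range.

## Working session

There is one attempt and no reset: what is moved stays moved. The work goes in short steps, Python scripts to look and compute and a tool call to move; the robot and the scene stay as the last step left them, time stands still between calls to the robot, and variables do not carry over. Pictures are saved under pics/ and viewed, on a budget of 10 in all, crops included, one or two more only if the job needs it, and the job is handed in when it is done.

Besides the shell and the picture viewer there is one more tool, called after ">>>" as name([rows], argument=value, ...), one row to a line, values as JSON. play_rows: Moves the arm, as the interface text tells. Its arguments: {"type":"object","properties":{"rows":{"type":"array","items":{"type":"object","properties":{"dx":{"type":"number","minimum":-1,"maximum":1},"dy":{"type":"number","minimum":-1,"maximum":1},"dz":{"type":"number","minimum":-1,"maximum":1},"roll":{"type":"number","minimum":-1,"maximum":1},"fingers":{"type":"number"}}}},"grip_force":{"type":"number"}},"required":["rows"]}

```bash
mkdir -p pics; ls; python3 - <<'E'
from workcell import bot, vision
import cv2,numpy as np
s=bot.read_state();print(s, bot.grip_point_offset)
for n in ("top","scene"):
    c=vision.read_camera(n);cv2.imwrite(f"pics/{n}0.png",c["pixels"][:,:,::-1]);np.savez(f"{n}0.npz",**c)
    print(n,c["fx"],c["cx"],c["cy"],c["R"].round(3),c["t"])
E
```

```text
pics
{'time': 0.0, 'q': array([ 1.27110735e+00,  2.64716775e-01,  1.60538857e+00,  2.40311732e-05,
        1.27369213e+00, -3.69241127e-02]), 'joint_vel': array([-0.00071677, -0.00021189, -0.0011187 , -0.00069277, -0.00194128,
        0.00117797]), 'joint_torque': array([-2.02093535e-03, -5.15125537e+01, -3.67301524e+01, -5.94144494e-04,
        1.25865592e-02, -1.86959022e-05]), 'tool_pos': array([0.17512503, 0.65112599, 0.22997867]), 'tcp_rot': array([-0.41152307, -3.11412569,  0.00340792]), 'wrist_force': array([-0.25386637, -0.46589828,  0.63329826]), 'torque': array([-0.01430532,  0.03929671,  0.03819411]), 'width': 1.0021083285131385} 0.0187
top 460.49231787379057 325.162751566165 244.8509910710498 [[ 0.017 -0.999  0.037]
 [-0.996 -0.02  -0.091]
 [ 0.092 -0.035 -0.995]] [-0.0298109   0.53778543  0.95141283]
scene 472.81490000103986 316.49322709918135 237.53951456038274 [[-0.865  0.501 -0.02 ]
 [ 0.377  0.623 -0.685]
 [-0.331 -0.6   -0.728]] [ 0.48189636 -0.14689666  1.07562044]
```

View pics/top0.png

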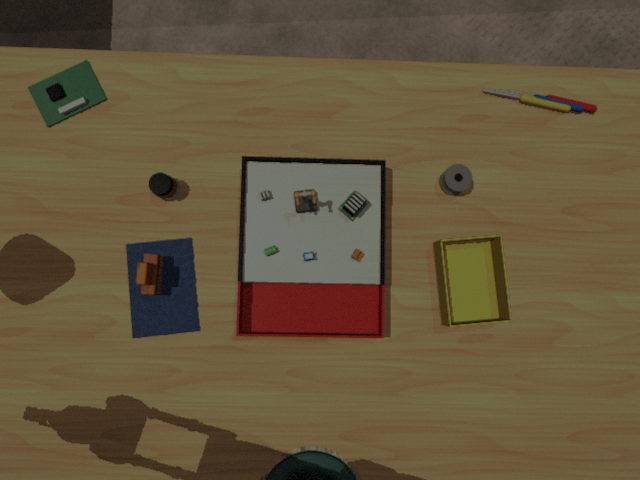

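View pics/scene0.png

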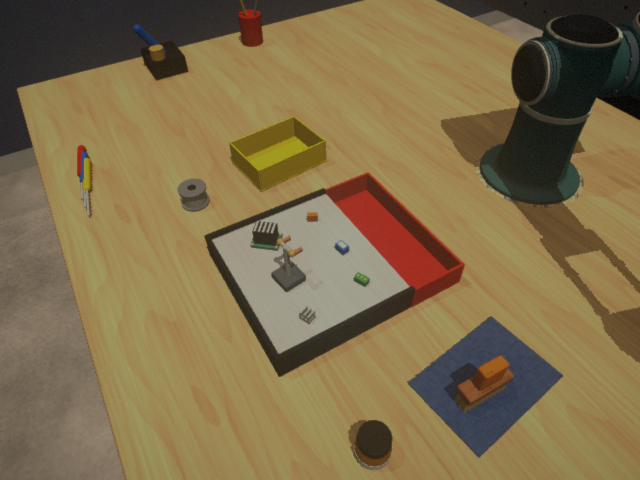

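The top view has +x up and +y left. The mat and brush are on the left at (148,274), and the platform is in the middle with the tray at its bottom edge. The tote is on the right at (472,281). On the platform are the module (354,205, turned about 35°), the stand (306,202), the fin (266,196), terminal (271,251), relay (309,256) and clip (358,255). The jar is at (162,185) and the reel at (457,180).

```bash
cat > h.py <<'E'
import numpy as np,cv2
def world(c):
    v,u=np.mgrid[:480,:640];d=c["depth"].astype(float)
    p=np.stack([(u-c["cx"])/c["fx"]*d,(v-c["cy"])/c["fy"]*d,d],-1)-c["t"]
    W=p@c["R"]; W[d==0]=np.nan; return W
def rect(P):
    r=cv2.minAreaRect((P*1000).astype(np.float32)); return [round(float(x),1) for x in (*r[0],*r[1],r[2])]
E
python3 - <<'E'
from h import *
for n in ("top","scene"):
    c=np.load(n+"0.npz");W=world(c);hsv=cv2.cvtColor(c["pixels"],cv2.COLOR_RGB2HSV).astype(int);H,S,V=[hsv[...,i] for i in range(3)]
    x,y,z=W[...,0],W[...,1],W[...,2]
    print(n,"bench z",np.nanmedian(z[(abs(x-.5)<.1)&(abs(y+.6)<.1)]))
    red=((H<6)|(H>174))&(S>150)&(V>60)&(z<.06)&(x<.8)&(abs(y)<.3)
    yel=(H>22)&(H<34)&(S>140)&(V>60)&(x<.75)&(z>-.01)&(y<-.1)
    blu=(H>100)&(H<125)&(S>80)&(z<.015)&(y>.1)&(x<.8)
    print("red",rect(W[red][:,:2]) if red.any() else 0, "z",np.percentile(z[red],[2,50,98]).round(3))
    for nm,m in (("yel",yel),("mat",blu)):
        k,l,st,_=cv2.connectedComponentsWithStats(m.astype(np.uint8));m=l==1+st[1:,4].argmax()
        print(nm,rect(W[m][:,:2]),"z",np.percentile(z[m],[2,50,98]).round(3))
    # tall things
    m=(z>.012)&(x>.3)&(x<.95)&(abs(y)<.42)
    k,l,st,_=cv2.connectedComponentsWithStats(m.astype(np.uint8))
    for i in range(1,k):
        if st[i,4]>60: print("blob",rect(W[l==i][:,:2]),"z",np.percentile(z[l==i],[5,50,98]).round(3),st[i])
    pl=(abs(z-.045)<.004)&(S<60)&(V>100); print("platform top",rect(W[pl&(abs(y)<.3)&(x<1)][:,:2]),np.nanmedian(z[pl]))
    m=(z>.0495)&(x>.4)&(x<.85)&(abs(y)<.2)
    k,l,st,_=cv2.connectedComponentsWithStats(m.astype(np.uint8))
    for i in range(1,k):
        if st[i,4]>15: print("  onplat",rect(W[l==i][:,:2]),"z",np.percentile(z[l==i],[5,50,98]).round(3),st[i],c["pixels"][l==i].mean(0).round())
E
```

```text
top bench z -0.0005898328068440085
red [400.0, 12.3, 307.6, 114.6, 89.6] z [0.002 0.006 0.051]
yel [465.7, -330.0, 187.5, 131.9, 6.4] z [-0.     0.004  0.061]
mat [443.4, 324.4, 196.9, 138.3, 7.3] z [-0.     0.003  0.007]
blob [534.2, 7.9, 300.5, 371.8, 90.0] z [0.042 0.046 0.082] [  236   156   150   182 19280]
blob [687.9, -301.2, 58.0, 60.2, 3.7] z [0.038 0.042 0.046] [444 164  29  28 637]
blob [655.0, 320.5, 48.8, 49.3, 17.2] z [0.019 0.054 0.058] [149 172  30  28 610]
blob [469.4, -329.5, 180.1, 132.6, 6.0] z [0.015 0.045 0.062] [ 434  234   78   93 2055]
blob [471.1, 337.1, 30.7, 84.0, 88.0] z [0.022 0.051 0.095] [136 253  27  42 857]
platform top [583.8, 6.9, 250.0, 278.4, 0.0] 0.04512036598918356
  onplat [576.9, 7.8, 300.4, 286.1, 89.9] z [0.051 0.055 0.059] [ 238  156  148  138 1705] [27. 23. 19.]
  onplat [638.1, 109.2, 21.4, 19.6, 23.3] z [0.05  0.056 0.065] [259 188  12  12  90] [89. 86. 77.]
  onplat [627.4, 24.2, 45.0, 43.7, 8.3] z [0.058 0.062 0.134] [294 189  23  24 466] [65. 56. 45.]
  onplat [621.0, -75.8, 39.9, 51.5, 49.0] z [0.05  0.082 0.087] [339 190  30  31 45
[... 1135 characters left out ...]
096] [ 455  355   59   56 1649]
blob [657.0, 324.7, 48.9, 49.3, 88.5] z [0.02  0.056 0.059] [ 354  420   39   49 1518]
platform top [582.9, -78.0, 255.4, 448.1, 1.1] 0.046685241786000004
  onplat [558.8, 7.1, 316.9, 303.8, 0.1] z [0.051 0.057 0.132] [ 204  181  237  182 4279] [73. 63. 49.]
  onplat [518.0, -82.7, 13.1, 19.9, 62.1] z [0.051 0.06  0.063] [307 212  11   9  90] [133.  87.  47.]
  onplat [511.6, 14.9, 16.2, 22.8, 10.2] z [0.051 0.06  0.064] [335 240  14  15 135] [ 94. 102. 111.]
  onplat [522.6, 90.4, 15.4, 30.2, 22.0] z [0.051 0.058 0.061] [354 272  16  15 140] [ 83. 111.  64.]
  onplat [636.5, 109.0, 19.5, 20.9, 24.9] z [0.051 0.06  0.065] [299 305  17  19 187] [114. 109.  94.]
```

```bash
cat > go.py <<'E'
import sys,numpy as np
from scipy.spatial.transform import Rotation as Ro
from workcell import bot
def go(x,y,z,yaw=None):
    """roll (units) to yaw of tool y, then total shift in units, in the axes after the roll"""
    s=bot.read_state();R=Ro.from_rotvec(s["tcp_rot"]).as_matrix()
    y0=np.degrees(np.arctan2(R[1,1],R[0,1]));yaw=y0 if yaw is None else yaw
    ro=(y0-yaw+180)%360-180
    a=np.radians(yaw);T=np.array([[-np.sin(a),np.cos(a),0],[np.cos(a),np.sin(a),0],[0,0,-1]]).T
    d=T@(np.array([x,y,z])-s["tool_pos"])/.04 if 0 else np.array([[-np.sin(a),np.cos(a),0],[np.cos(a),np.sin(a),0],[0,0,-1]])@(np.array([x,y,z])-s["tool_pos"])/.04
    print("t",round(s["time"],2),"at",s["tool_pos"].round(4),"yaw",round(y0,1),"tilt",R[:,2].round(3),"w",round(s["width"],3),"F",s["wrist_force"].round(1),"roll units",round(ro/4,2),"shift units",d.round(2))
if __name__=="__main__": go(*map(float,sys.argv[1:]))
E
sed -i '/^    a=np/s/;T=.*$//; s/d=T@.*if 0 else /d=/' go.py; python3 go.py .621 -.076 .16 49
```

```text
t 0.1 at [0.1752 0.6512 0.2301] yaw 74.9 tilt [-0.001 -0.002 -1.   ] w 0.997 F [ 0.3 -0.5 -0.1] roll units 6.49 shift units [-20.34  -6.41   1.75]
```

>>> play_rows([
  {"roll":0.93,"fingers":0.3},
  {"roll":0.93,"fingers":0.3},
  {"roll":0.93,"fingers":0.3},
  {"roll":0.93,"fingers":0.3},
  {"roll":0.93,"fingers":0.3},
  {"roll":0.93,"fingers":0.3},
  {"roll":0.91,"fingers":0.3},
  {"dx":-0.7,"dy":-0.22},
  {"dx":-0.7,"dy":-0.22},
  {"dx":-0.7,"dy":-0.22},
  {"dx":-0.7,"dy":-0.22},
  {"dx":-0.7,"dy":-0.22},
  {"dx":-0.7,"dy":-0.22},
  {"dx":-0.7,"dy":-0.22},
  {"dx":-0.7,"dy":-0.22},
  {"dx":-0.7,"dy":-0.22},
  {"dx":-0.7,"dy":-0.22},
  {"dx":-0.7,"dy":-0.22},
  {"dx":-0.7,"dy":-0.22},
  {"dx":-0.7,"dy":-0.22},
])

```text
validation failed for argument at $.ro...
```

>>> play_rows([
  {"dx":-0.7,"dy":-0.22},
  {"dx":-0.7,"dy":-0.22},
  {"dx":-0.7,"dy":-0.22},
  {"dx":-0.7,"dy":-0.22},
  {"dx":-0.7,"dy":-0.22},
  {"dx":-0.7,"dy":-0.22},
  {"dx":-0.7,"dy":-0.22},
  {"dx":-0.7,"dy":-0.22},
  {"dx":-0.7,"dy":-0.22},
  {"dx":-0.7,"dy":-0.22},
  {"dx":-0.7,"dy":-0.22},
  {"dx":-0.7,"dy":-0.22},
  {"dx":-0.7,"dy":-0.22},
  {"dx":-0.7,"dy":-0.22},
  {"dx":-0.7,"dy":-0.22},
  {"dx":-0.7,"dy":-0.22},
  {},
  {},
])

```text
validation failed for argument at $.ro...
```

```bash
python3 go.py .621 -.076 .16 49; python3 - <<'E'
from workcell import vision
from h import *
c=vision.read_camera("wrist");cv2.imwrite("pics/w1.png",c["pixels"][:,:,::-1]);W=world(c)
x,y,z=W[...,0],W[...,1],W[...,2]
m=(z>.055)&(z<.1)&(abs(x-.62)<.05)&(abs(y+.076)<.05)
print(rect(W[m&(z>.075)][:,:2]),np.percentile(z[m],[5,50,98]),m.sum())
E
```

```text
t 0.1 at [0.1752 0.6512 0.2301] yaw 74.9 tilt [-0.001 -0.002 -1.   ] w 0.997 F [ 0.3 -0.5 -0.1] roll units 6.49 shift units [-20.34  -6.41   1.75]Traceback (most recent call last):
  File "<stdin>", line 6, in <module>
    return _quantile_unchecked(
        a, q, axis, out, overwrite_input, method, keepdims, weights)
    return _ureduce(a,
                    func=_quantile_ureduce_func,
    ...<5 lines>...
                    overwrite_input=overwrite_input,
                    method=method)
    r = func(a, **kwargs)
    result = _quantile(arr,
                       quantiles=q,
    ...<2 lines>...
                       out=out,
                       weights=wgt)
    slices_having_nans = np.isnan(arr[-1, ...])
                                  ~~~^^^^^^^^^
IndexError: index -1 is out of bounds for axis 0 with size 0
```

View pics/w1.png

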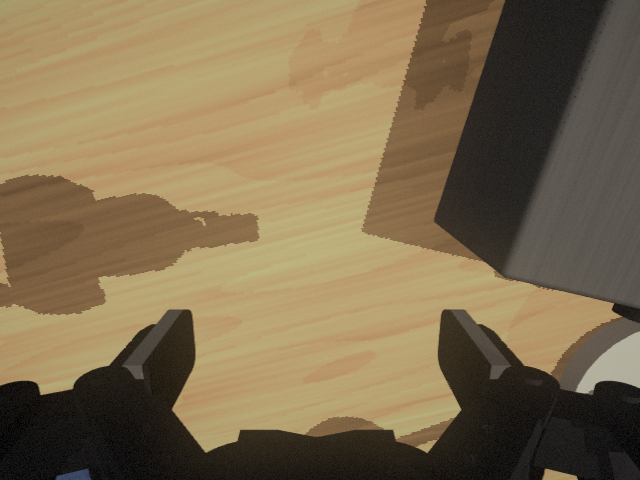

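The moves were refused, probably because each row needs all five keys, so the arm hasn't moved. The wrist view shows the bench, its shadows and an unlisted dark box on the right (pixels 440–640, 0–300). I'll locate the box before moving.

```bash
python3 - <<'E'
from workcell import vision
from h import *
c=vision.read_camera("wrist");W=world(c)
for (u,v) in [(440,215),(505,270),(600,100),(635,20),(620,280),(480,100),(100,200),(600,380)]: print(u,v,W[v,u].round(3))
m=np.zeros((480,640),bool);m[:300,440:]=1;m&=(W[...,2]>.02)
print(rect(W[m][:,:2]),np.nanpercentile(W[m],[1,50,99],axis=0).round(3))
E
```

```text
440 215 [0.208 0.754 0.017]
505 270 [0.213 0.753 0.149]
600 100 [0.133 0.812 0.15 ]
635 20 [0.1   0.832 0.15 ]
620 280 [0.235 0.815 0.15 ]
480 100 [0.122 0.802 0.021]
100 200 [ 0.118  0.461 -0.   ]
600 380 [0.405 0.872 0.026]
[151.3, 793.4, 78.0, 194.3, 86.7] [[0.072 0.753 0.025]
 [0.159 0.802 0.148]
 [0.241 0.832 0.151]]
```

The box is at y > 0.75 and 0.15 m high, and my path goes the other way.

>>> play_rows([
  {"dx":0,"dy":0,"dz":0,"roll":0.93,"fingers":0.3},
  {"dx":0,"dy":0,"dz":0,"roll":0.93,"fingers":0.3},
  {"dx":0,"dy":0,"dz":0,"roll":0.93,"fingers":0.3},
  {"dx":0,"dy":0,"dz":0,"roll":0.93,"fingers":0.3},
  {"dx":0,"dy":0,"dz":0,"roll":0.93,"fingers":0.3},
  {"dx":0,"dy":0,"dz":0,"roll":0.93,"fingers":0.3},
  {"dx":0,"dy":0,"dz":0,"roll":0.91,"fingers":0.3},
  {"dx":-0.7,"dy":-0.22,"dz":0,"roll":0,"fingers":0.3},
  {"dx":-0.7,"dy":-0.22,"dz":0,"roll":0,"fingers":0.3},
  {"dx":-0.7,"dy":-0.22,"dz":0,"roll":0,"fingers":0.3},
  {"dx":-0.7,"dy":-0.22,"dz":0,"roll":0,"fingers":0.3},
  {"dx":-0.7,"dy":-0.22,"dz":0,"roll":0,"fingers":0.3},
  {"dx":-0.7,"dy":-0.22,"dz":0,"roll":0,"fingers":0.3},
  {"dx":-0.7,"dy":-0.22,"dz":0,"roll":0,"fingers":0.3},
  {"dx":-0.7,"dy":-0.22,"dz":0,"roll":0,"fingers":0.3},
  {"dx":-0.7,"dy":-0.22,"dz":0,"roll":0,"fingers":0.3},
  {"dx":-0.7,"dy":-0.22,"dz":0,"roll":0,"fingers":0.3},
  {"dx":-0.7,"dy":-0.22,"dz":0,"roll":0,"fingers":0.3},
  {"dx":-0.7,"dy":-0.22,"dz":0,"roll":0,"fingers":0.3},
  {"dx":-0.7,"dy":-0.22,"dz":0,"roll":0,"fingers":0.3},
])

```text
time: 1.87
tool_pos: [0.3753, 0.3252, 0.2313]
tcp_rot: [1.1, 2.942, 0.0]
wrist_force: [0.7, -0.4, 0.3]
width: 0.697
```

>>> play_rows([
  {"dx":-0.7,"dy":-0.22,"dz":0,"roll":0,"fingers":0.3},
  {"dx":-0.7,"dy":-0.22,"dz":0,"roll":0,"fingers":0.3},
  {"dx":-0.7,"dy":-0.22,"dz":0,"roll":0,"fingers":0.3},
  {"dx":-0.7,"dy":-0.22,"dz":0,"roll":0,"fingers":0.3},
  {"dx":-0.7,"dy":-0.22,"dz":0,"roll":0,"fingers":0.3},
  {"dx":-0.7,"dy":-0.22,"dz":0,"roll":0,"fingers":0.3},
  {"dx":-0.7,"dy":-0.22,"dz":0,"roll":0,"fingers":0.3},
  {"dx":-0.7,"dy":-0.22,"dz":0,"roll":0,"fingers":0.3},
  {"dx":-0.7,"dy":-0.22,"dz":0,"roll":0,"fingers":0.3},
  {"dx":-0.7,"dy":-0.22,"dz":0,"roll":0,"fingers":0.3},
  {"dx":-0.7,"dy":-0.22,"dz":0,"roll":0,"fingers":0.3},
  {"dx":-0.7,"dy":-0.22,"dz":0,"roll":0,"fingers":0.3},
  {"dx":-0.7,"dy":-0.22,"dz":0,"roll":0,"fingers":0.3},
  {"dx":-0.7,"dy":-0.22,"dz":0,"roll":0,"fingers":0.3},
  {"dx":-0.7,"dy":-0.22,"dz":0,"roll":0,"fingers":0.3},
  {"dx":-0.7,"dy":-0.22,"dz":0,"roll":0,"fingers":0.3},
  {"dx":0,"dy":0,"dz":0,"roll":0,"fingers":0.3},
  {"dx":0,"dy":0,"dz":0,"roll":0,"fingers":0.3},
  {"dx":0,"dy":0,"dz":0,"roll":0,"fingers":0.3},
])

```text
time: 3.45
tool_pos: [0.62, -0.0734, 0.2308]
tcp_rot: [-1.101, -2.941, -0.0]
wrist_force: [-0.1, 0.7, 0.9]
width: 0.7
```

```bash
python3 - <<'E'
from workcell import vision
from h import *
c=vision.read_camera("wrist");cv2.imwrite("pics/w2.png",c["pixels"][:,:,::-1]);W=world(c)
x,y,z=W[...,0],W[...,1],W[...,2]
m=(z>.05)&(z<.1)&(abs(x-.62)<.05)&(abs(y+.076)<.05)
for lo,hi in((.048,.056),(.078,.09)):
    k=m&(z>lo)&(z<hi);print(k.sum(),rect(W[k][:,:2]) if k.sum()>5 else 0,np.nanmedian(z[k]))
E
python3 go.py .621 -.076 .15 49
```

```text
866 [618.6, -76.6, 39.7, 51.5, 49.7] 0.050861928713159726
2088 [618.9, -76.7, 27.9, 40.4, 49.5] 0.083022430981052
t 3.5 at [ 0.6199 -0.0729  0.2309] yaw 49.0 tilt [-0.001  0.001 -1.   ] w 0.7 F [-0.2 -0.1 -0.2] roll units -0.0 shift units [-0.07 -0.04  2.02]
```

View pics/w2.png

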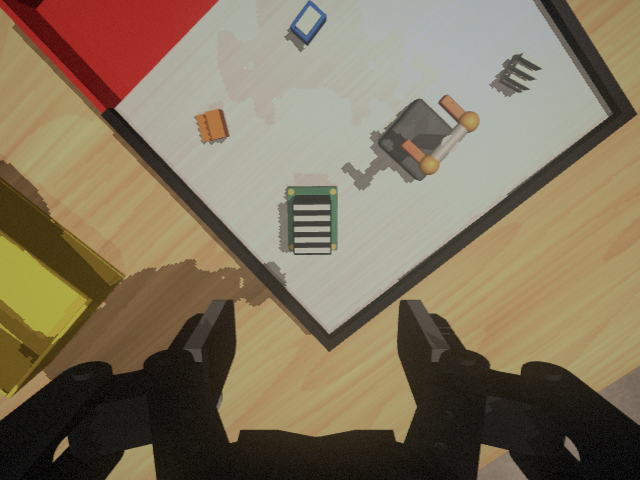

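Viewed 4 pictures so far. The wrist shows the module at (312,220), with its block's 28 mm side along the closing line. The measured sizes match the given ones, so I'll descend and grip.

>>> play_rows([
  {"dx":-0.04,"dy":-0.09,"dz":0.5,"roll":-0.12,"fingers":0.3},
  {"dx":0,"dy":0,"dz":0.6,"roll":0,"fingers":0.3},
  {"dx":0,"dy":0,"dz":0.6,"roll":0,"fingers":0.3},
  {"dx":0,"dy":0,"dz":0.6,"roll":0,"fingers":0.3},
  {"dx":0,"dy":0,"dz":0.6,"roll":0,"fingers":0.3},
  {"dx":0,"dy":0,"dz":0.5,"roll":0,"fingers":0.3},
  {"dx":0,"dy":0,"dz":0.4,"roll":0,"fingers":0.3},
  {"dx":0,"dy":0,"dz":0.35,"roll":0,"fingers":0.3},
  {"dx":0,"dy":0,"dz":0.2,"roll":0,"fingers":0.3},
  {"dx":0,"dy":0,"dz":0,"roll":0,"fingers":0.3},
  {"dx":0,"dy":0,"dz":0,"roll":0,"fingers":1},
  {"dx":0,"dy":0,"dz":0,"roll":0,"fingers":1},
  {"dx":0,"dy":0,"dz":0,"roll":0,"fingers":1},
  {"dx":0,"dy":0,"dz":0,"roll":0,"fingers":1},
  {"dx":0,"dy":0,"dz":0,"roll":0,"fingers":1},
  {"dx":0,"dy":0,"dz":0,"roll":0,"fingers":1},
  {"dx":0,"dy":0,"dz":0,"roll":0,"fingers":1},
], grip_force=40)

```text
time: 4.92
tool_pos: [0.6208, -0.0776, 0.059]
tcp_rot: [1.087, 2.944, 0.001]
wrist_force: [0.9, -0.1, 5.4]
width: 0.321
```

```bash
python3 go.py .469 -.3295 .16
```

```text
t 4.92 at [ 0.6208 -0.0776  0.059 ] yaw 49.5 tilt [ 0.003 -0.    -1.   ] w 0.321 F [ 0.9 -0.1  5.4] roll units 0.0 shift units [-1.21 -7.25 -2.52]
```

>>> play_rows([
  {"dx":0,"dy":0,"dz":-0.3,"roll":0,"fingers":1},
  {"dx":0,"dy":0,"dz":-0.6,"roll":0,"fingers":1},
  {"dx":0,"dy":0,"dz":-0.7,"roll":0,"fingers":1},
  {"dx":0,"dy":0,"dz":-0.6,"roll":0,"fingers":1},
  {"dx":0,"dy":0,"dz":-0.4,"roll":0,"fingers":1},
  {"dx":-0.07,"dy":-0.4,"dz":0,"roll":0,"fingers":1},
  {"dx":-0.12,"dy":-0.65,"dz":0,"roll":0,"fingers":1},
  {"dx":-0.12,"dy":-0.7,"dz":0,"roll":0,"fingers":1},
  {"dx":-0.12,"dy":-0.7,"dz":0,"roll":0,"fingers":1},
  {"dx":-0.12,"dy":-0.7,"dz":0,"roll":0,"fingers":1},
  {"dx":-0.12,"dy":-0.7,"dz":0,"roll":0,"fingers":1},
  {"dx":-0.12,"dy":-0.7,"dz":0,"roll":0,"fingers":1},
  {"dx":-0.12,"dy":-0.7,"dz":0,"roll":0,"fingers":1},
  {"dx":-0.12,"dy":-0.7,"dz":0,"roll":0,"fingers":1},
  {"dx":-0.12,"dy":-0.7,"dz":0,"roll":0,"fingers":1},
  {"dx":-0.06,"dy":-0.6,"dz":0,"roll":0,"fingers":1},
  {"dx":0,"dy":0,"dz":0,"roll":0,"fingers":1},
  {"dx":0,"dy":0,"dz":0,"roll":0,"fingers":1},
])

```text
time: 6.42
tool_pos: [0.4657, -0.33, 0.1603]
tcp_rot: [-1.092, -2.943, -0.001]
wrist_force: [-0.8, -0.7, -1.2]
width: 0.322
```

```bash
python3 go.py .469 -.3295 .019
```

```text
t 6.42 at [ 0.4657 -0.33    0.1603] yaw 49.3 tilt [-0.002  0.001 -1.   ] w 0.322 F [-0.8 -0.7 -1.2] roll units 0.0 shift units [-0.05  0.06  3.53]
```

>>> play_rows([
  {"dx":0,"dy":0,"dz":0.4,"roll":0,"fingers":1},
  {"dx":0,"dy":0,"dz":0.6,"roll":0,"fingers":1},
  {"dx":0,"dy":0,"dz":0.6,"roll":0,"fingers":1},
  {"dx":0,"dy":0,"dz":0.6,"roll":0,"fingers":1},
  {"dx":0,"dy":0,"dz":0.5,"roll":0,"fingers":1},
  {"dx":0,"dy":0,"dz":0.35,"roll":0,"fingers":1},
  {"dx":0,"dy":0,"dz":0.25,"roll":0,"fingers":1},
  {"dx":0,"dy":0,"dz":0.15,"roll":0,"fingers":1},
  {"dx":0,"dy":0,"dz":0.07,"roll":0,"fingers":1},
  {"dx":0,"dy":0,"dz":0,"roll":0,"fingers":1},
  {"dx":0,"dy":0,"dz":0,"roll":0,"fingers":1},
])

```text
time: 7.33
tool_pos: [0.4684, -0.3296, 0.0213]
tcp_rot: [1.088, 2.946, -0.001]
wrist_force: [0.9, -0.6, -1.8]
width: 0.313
```

>>> play_rows([
  {"dx":0,"dy":0,"dz":0,"roll":0,"fingers":0.35},
  {"dx":0,"dy":0,"dz":0,"roll":0,"fingers":0.35},
  {"dx":0,"dy":0,"dz":0,"roll":0,"fingers":0.35},
  {"dx":0,"dy":0,"dz":0,"roll":0,"fingers":0.35},
  {"dx":0,"dy":0,"dz":-0.3,"roll":0,"fingers":0.35},
  {"dx":0,"dy":0,"dz":-0.7,"roll":0,"fingers":0.35},
  {"dx":0,"dy":0,"dz":-0.9,"roll":0,"fingers":0.35},
  {"dx":0,"dy":0,"dz":-0.9,"roll":0,"fingers":0.35},
  {"dx":0,"dy":0,"dz":-0.9,"roll":0,"fingers":0.35},
  {"dx":0,"dy":0,"dz":-0.9,"roll":0,"fingers":0.35},
  {"dx":0,"dy":0,"dz":-0.4,"roll":0,"fingers":0.35},
  {"dx":0,"dy":0,"dz":0,"roll":0,"fingers":0.35},
])

```text
time: 8.33
tool_pos: [0.4705, -0.3315, 0.2282]
tcp_rot: [1.084, 2.936, -0.006]
wrist_force: [-0.1, -0.9, 0.1]
width: 0.654
```

```bash
python3 go.py .4705 .337 .22 88; python3 - <<'E'
from workcell import vision
from h import *
c=vision.read_camera("wrist");W=world(c);z=W[...,2]
x,y=W[...,0],W[...,1]
m=(abs(x-.467)<.05)&(abs(y+.33)<.05)
for lo,hi in((.008,.013),(.035,.05)):
    k=m&(z>lo)&(z<hi);print(k.sum(),rect(W[k][:,:2]) if k.sum()>5 else 0,np.nanpercentile(z[k],[10,50,90]))
print("floor",np.nanmedian(z[m&(z<.008)]))
E
```

```text
t 8.33 at [ 0.4705 -0.3315  0.2282] yaw 49.5 tilt [ 0.01  -0.007 -1.   ] w 0.654 F [-0.1 -0.9  0.1] roll units -9.64 shift units [ 0.58 16.7   0.21]
865 [466.9, -328.3, 39.7, 51.3, 49.1] [0.0087082  0.00967363 0.01072019]
1710 [467.0, -328.7, 27.6, 40.5, 50.2] [0.04079272 0.04202774 0.04319268]
floor 0.0036275985899242354
```

Module upright in the tote (block top at 42 mm, board at 9.7 mm). Now the brush.

>>> play_rows([
  {"dx":0,"dy":0,"dz":0,"roll":-0.96,"fingers":0.3},
  {"dx":0,"dy":0,"dz":0,"roll":-0.96,"fingers":0.3},
  {"dx":0,"dy":0,"dz":0,"roll":-0.96,"fingers":0.3},
  {"dx":0,"dy":0,"dz":0,"roll":-0.96,"fingers":0.3},
  {"dx":0,"dy":0,"dz":0,"roll":-0.96,"fingers":0.3},
  {"dx":0,"dy":0,"dz":0,"roll":-0.96,"fingers":0.3},
  {"dx":0,"dy":0,"dz":0,"roll":-0.96,"fingers":0.3},
  {"dx":0,"dy":0,"dz":0,"roll":-0.96,"fingers":0.3},
  {"dx":0,"dy":0,"dz":0,"roll":-0.96,"fingers":0.3},
  {"dx":0,"dy":0,"dz":0,"roll":-1.0,"fingers":0.3},
  {"dx":0,"dy":0.4,"dz":0,"roll":0,"fingers":0.3},
  {"dx":0,"dy":0.7,"dz":0,"roll":0,"fingers":0.3},
  {"dx":0,"dy":0.7,"dz":0,"roll":0,"fingers":0.3},
  {"dx":0,"dy":0.7,"dz":0,"roll":0,"fingers":0.3},
  {"dx":0,"dy":0.7,"dz":0,"roll":0,"fingers":0.3},
  {"dx":0,"dy":0.7,"dz":0,"roll":0,"fingers":0.3},
  {"dx":0,"dy":0.7,"dz":0,"roll":0,"fingers":0.3},
  {"dx":0,"dy":0.7,"dz":0,"roll":0,"fingers":0.3},
  {"dx":0,"dy":0.7,"dz":0,"roll":0,"fingers":0.3},
  {"dx":0,"dy":0.7,"dz":0,"roll":0,"fingers":0.3},
])

```text
time: 10.05
tool_pos: [0.4753, -0.0591, 0.2191]
tcp_rot: [-0.057, -3.138, -0.001]
wrist_force: [0.7, -0.6, 0.1]
width: 0.693
```

>>> play_rows([
  {"dx":0.04,"dy":0.7,"dz":0,"roll":0,"fingers":0.3},
  {"dx":0.04,"dy":0.7,"dz":0,"roll":0,"fingers":0.3},
  {"dx":0.04,"dy":0.7,"dz":0,"roll":0,"fingers":0.3},
  {"dx":0.04,"dy":0.7,"dz":0,"roll":0,"fingers":0.3},
  {"dx":0.04,"dy":0.7,"dz":0,"roll":0,"fingers":0.3},
  {"dx":0.04,"dy":0.7,"dz":0,"roll":0,"fingers":0.3},
  {"dx":0.04,"dy":0.7,"dz":0,"roll":0,"fingers":0.3},
  {"dx":0.04,"dy":0.7,"dz":0,"roll":0,"fingers":0.3},
  {"dx":0.04,"dy":0.7,"dz":0,"roll":0,"fingers":0.3},
  {"dx":0.04,"dy":0.7,"dz":0,"roll":0,"fingers":0.3},
  {"dx":0.04,"dy":0.7,"dz":0,"roll":0,"fingers":0.3},
  {"dx":0.04,"dy":0.7,"dz":0,"roll":0,"fingers":0.3},
  {"dx":0.05,"dy":0.7,"dz":0,"roll":0,"fingers":0.3},
  {"dx":0.05,"dy":0.7,"dz":0,"roll":0,"fingers":0.3},
  {"dx":0,"dy":0.2,"dz":0,"roll":0,"fingers":0.3},
  {"dx":0,"dy":0,"dz":0,"roll":0,"fingers":0.3},
  {"dx":0,"dy":0,"dz":0,"roll":0,"fingers":0.3},
])

```text
time: 11.47
tool_pos: [0.4663, 0.3387, 0.2193]
tcp_rot: [-0.053, -3.139, 0.003]
wrist_force: [0.2, 0.2, 0.5]
width: 0.7
```

```bash
python3 go.py .4705 .337 .055 88; python3 - <<'E'
from workcell import vision
from h import *
c=vision.read_camera("wrist");cv2.imwrite("pics/w3.png",c["pixels"][:,:,::-1]);W=world(c);x,y,z=W[...,0],W[...,1],W[...,2]
m=(abs(x-.47)<.07)&(abs(y-.337)<.07)
for lo,hi in((.04,.06),(.085,.1)):
    k=m&(z>lo)&(z<hi);print(k.sum(),rect(W[k][:,:2]) if k.sum()>5 else 0,np.nanmedian(z[k]))
E
```

```text
t 11.47 at [0.4663 0.3387 0.2193] yaw 88.1 tilt [-0.002 -0.002 -1.   ] w 0.7 F [0.2 0.2 0.5] roll units 0.02 shift units [-0.11 -0.04  4.11]
2031 [467.9, 337.6, 30.0, 83.6, 87.5] 0.04827516631131707
1798 [468.3, 337.5, 19.7, 44.4, 88.5] 0.0922070075322273
```

View pics/w3.png

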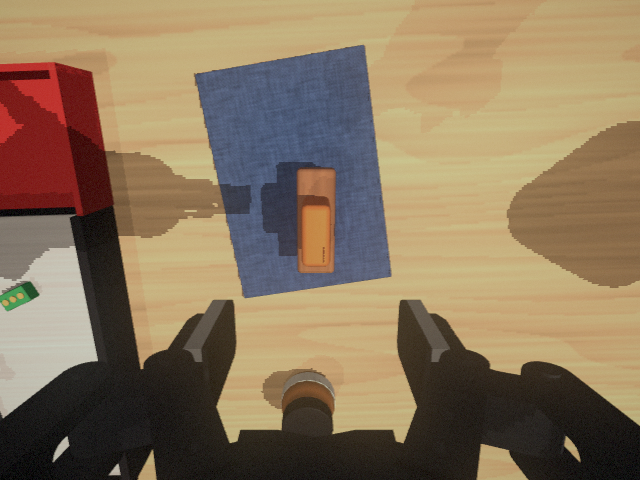

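Viewed 5. The brush handle at (316,236) lies between the pads and its sizes match. Descend and grip.

>>> play_rows([
  {"dx":-0.04,"dy":-0.03,"dz":0.4,"roll":0,"fingers":0.3},
  {"dx":0,"dy":0,"dz":0.6,"roll":0,"fingers":0.3},
  {"dx":0,"dy":0,"dz":0.6,"roll":0,"fingers":0.3},
  {"dx":0,"dy":0,"dz":0.6,"roll":0,"fingers":0.3},
  {"dx":0,"dy":0,"dz":0.6,"roll":0,"fingers":0.3},
  {"dx":0,"dy":0,"dz":0.5,"roll":0,"fingers":0.3},
  {"dx":0,"dy":0,"dz":0.4,"roll":0,"fingers":0.3},
  {"dx":0,"dy":0,"dz":0.26,"roll":0,"fingers":0.3},
  {"dx":0,"dy":0,"dz":0.1,"roll":0,"fingers":0.3},
  {"dx":0,"dy":0,"dz":0,"roll":0,"fingers":0.3},
  {"dx":0,"dy":0,"dz":0,"roll":0,"fingers":1},
  {"dx":0,"dy":0,"dz":0,"roll":0,"fingers":1},
  {"dx":0,"dy":0,"dz":0,"roll":0,"fingers":1},
  {"dx":0,"dy":0,"dz":0,"roll":0,"fingers":1},
  {"dx":0,"dy":0,"dz":0,"roll":0,"fingers":1},
  {"dx":0,"dy":0,"dz":0,"roll":0,"fingers":1},
  {"dx":0,"dy":0,"dz":0,"roll":0,"fingers":1},
  {"dx":0,"dy":0,"dz":0,"roll":0,"fingers":1},
], grip_force=100)

```text
time: 13.02
tool_pos: [0.4702, 0.3387, 0.0596]
tcp_rot: [0.054, 3.139, 0.002]
wrist_force: [-0.0, -0.1, 6.4]
width: 0.217
```

```bash
python3 go.py .683 .102 .2 0
```

```text
t 13.02 at [0.4702 0.3387 0.0596] yaw 88.0 tilt [ 0.002  0.001 -1.   ] w 0.217 F [-0.  -0.1  6.4] roll units 22.01 shift units [-5.92  5.32 -3.51]
```

>>> play_rows([
  {"dx":0,"dy":0,"dz":-0.3,"roll":0,"fingers":1},
  {"dx":0,"dy":0,"dz":-0.7,"roll":0,"fingers":1},
  {"dx":0,"dy":0,"dz":-0.8,"roll":0.5,"fingers":1},
  {"dx":0,"dy":0,"dz":-0.8,"roll":1,"fingers":1},
  {"dx":0,"dy":0,"dz":-0.8,"roll":1,"fingers":1},
  {"dx":0,"dy":0,"dz":-0.6,"roll":1,"fingers":1},
  {"dx":0,"dy":0,"dz":0,"roll":1,"fingers":1},
  {"dx":0,"dy":0,"dz":0,"roll":1,"fingers":1},
  {"dx":0,"dy":0,"dz":0,"roll":1,"fingers":1},
  {"dx":0,"dy":0,"dz":0,"roll":1,"fingers":1},
  {"dx":0,"dy":0,"dz":0,"roll":1,"fingers":1},
  {"dx":0,"dy":0,"dz":0,"roll":1,"fingers":1},
  {"dx":0,"dy":0,"dz":0,"roll":1,"fingers":1},
  {"dx":0,"dy":0,"dz":0,"roll":1,"fingers":1},
  {"dx":0,"dy":0,"dz":0,"roll":1,"fingers":1},
  {"dx":0,"dy":0,"dz":0,"roll":1,"fingers":1},
  {"dx":0,"dy":0,"dz":0,"roll":1,"fingers":1},
  {"dx":0,"dy":0,"dz":0,"roll":1,"fingers":1},
  {"dx":0,"dy":0,"dz":0,"roll":1,"fingers":1},
  {"dx":0,"dy":0,"dz":0,"roll":1,"fingers":1},
])

```text
time: 14.68
tool_pos: [0.4685, 0.3376, 0.2181]
tcp_rot: [-1.85, -2.539, 0.002]
wrist_force: [0.0, 0.1, -0.9]
width: 0.219
```

>>> play_rows([
  {"dx":0,"dy":0,"dz":0,"roll":1,"fingers":1},
  {"dx":0,"dy":0,"dz":0,"roll":1,"fingers":1},
  {"dx":0,"dy":0,"dz":0,"roll":1,"fingers":1},
  {"dx":0,"dy":0,"dz":0,"roll":1,"fingers":1},
  {"dx":0,"dy":0.4,"dz":0,"roll":0.5,"fingers":1},
  {"dx":-0.5,"dy":0.5,"dz":0,"roll":0,"fingers":1},
  {"dx":-0.6,"dy":0.5,"dz":0,"roll":0,"fingers":1},
  {"dx":-0.6,"dy":0.5,"dz":0,"roll":0,"fingers":1},
  {"dx":-0.6,"dy":0.5,"dz":0,"roll":0,"fingers":1},
  {"dx":-0.6,"dy":0.5,"dz":0,"roll":0,"fingers":1},
  {"dx":-0.6,"dy":0.5,"dz":0,"roll":0,"fingers":1},
  {"dx":-0.6,"dy":0.5,"dz":0,"roll":0,"fingers":1},
  {"dx":-0.6,"dy":0.5,"dz":0,"roll":0,"fingers":1},
  {"dx":-0.6,"dy":0.5,"dz":0,"roll":0,"fingers":1},
  {"dx":-0.6,"dy":0.4,"dz":0,"roll":0,"fingers":1},
  {"dx":-0.6,"dy":0,"dz":0,"roll":0,"fingers":1},
  {"dx":0,"dy":0,"dz":0,"roll":0,"fingers":1},
  {"dx":0,"dy":0,"dz":0,"roll":0,"fingers":1},
])

```text
time: 16.18
tool_pos: [0.6808, 0.0771, 0.2177]
tcp_rot: [-2.223, -2.218, 0.002]
wrist_force: [-0.8, 0.1, -1.1]
width: 0.221
```

```bash
python3 go.py .683 .102 .103 0; python3 - <<'E'
from workcell import vision
from h import *
c=vision.read_camera("wrist");cv2.imwrite("pics/w4.png",c["pixels"][:,:,::-1])
W=world(c);x,y,z=W[...,0],W[...,1],W[...,2]
m=(z>.0495)&(z<.064)&(x<.70)&(x>.61)&(y>.06)&(y<.146)
print("fin",m.sum(),rect(W[m][:,:2]) if m.sum()>5 else 0)
c=vision.read_camera("scene");cv2.imwrite("pics/s4.png",c["pixels"][130:400,180:540,::-1])
W=world(c);z=W[...,2];m=(z>.15)&(z<.24)&(abs(W[...,0]-.683)<.06)&(abs(W[...,1]-.1)<.06);print(np.nanpercentile(W[m],[1,50,99],axis=0).round(3))
E
```

```text
t 16.18 at [0.6808 0.0771 0.2177] yaw -0.1 tilt [-0.002  0.    -1.   ] w 0.221 F [-0.8  0.1 -1.1] roll units -0.03 shift units [0.62 0.05 2.87]
fin 697 [636.3, 108.9, 18.4, 20.1, 23.6]
[[0.661 0.047 0.164]
 [0.688 0.102 0.208]
 [0.704 0.122 0.239]]
```

View pics/s4.png

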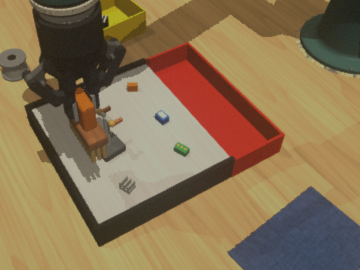

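Viewed 6. The crop shows the brush held level with its long side across y, and the fin in front of it at (127,185). Shift over lane A and lower behind the fin.

>>> play_rows([
  {"dx":0.3,"dy":0,"dz":0,"roll":0,"fingers":1},
  {"dx":0.27,"dy":0,"dz":0,"roll":0,"fingers":1},
  {"dx":0,"dy":0,"dz":0.3,"roll":0,"fingers":1},
  {"dx":0,"dy":0,"dz":0.5,"roll":0,"fingers":1},
  {"dx":0,"dy":0,"dz":0.5,"roll":0,"fingers":1},
  {"dx":0,"dy":0,"dz":0.5,"roll":0,"fingers":1},
  {"dx":0,"dy":0,"dz":0.4,"roll":0,"fingers":1},
  {"dx":0,"dy":0,"dz":0.3,"roll":0,"fingers":1},
  {"dx":0,"dy":0,"dz":0.2,"roll":0,"fingers":1},
  {"dx":0,"dy":0,"dz":0.1,"roll":0,"fingers":1},
  {"dx":0,"dy":0,"dz":0,"roll":0,"fingers":1},
  {"dx":0,"dy":0,"dz":0,"roll":0,"fingers":1},
])

```text
time: 17.28
tool_pos: [0.6817, 0.1016, 0.1067]
tcp_rot: [2.22, 2.222, 0.001]
wrist_force: [0.1, 0.8, -0.5]
width: 0.218
```

```bash
python3 go.py .45 .1 .103 0
```

```text
t 17.28 at [0.6817 0.1016 0.1067] yaw 0.0 tilt [ 0.001  0.    -1.   ] w 0.218 F [ 0.1  0.8 -0.5] roll units 0.01 shift units [-0.04 -5.79  0.09]
```

>>> play_rows([
  {"dx":-0.03,"dy":0,"dz":0.08,"roll":0,"fingers":1},
  {"dx":0,"dy":-0.15,"dz":0,"roll":0,"fingers":1},
  {"dx":0,"dy":-0.25,"dz":0,"roll":0,"fingers":1},
  {"dx":0,"dy":-0.25,"dz":0,"roll":0,"fingers":1},
  {"dx":0,"dy":-0.25,"dz":0,"roll":0,"fingers":1},
  {"dx":0,"dy":-0.25,"dz":0,"roll":0,"fingers":1},
  {"dx":0,"dy":-0.25,"dz":0,"roll":0,"fingers":1},
  {"dx":0,"dy":-0.25,"dz":0,"roll":0,"fingers":1},
  {"dx":0,"dy":-0.25,"dz":0,"roll":0,"fingers":1},
  {"dx":0,"dy":-0.25,"dz":0,"roll":0,"fingers":1},
  {"dx":0,"dy":-0.25,"dz":0,"roll":0,"fingers":1},
  {"dx":0,"dy":-0.25,"dz":0,"roll":0,"fingers":1},
  {"dx":0,"dy":-0.25,"dz":0,"roll":0,"fingers":1},
  {"dx":0,"dy":-0.25,"dz":0,"roll":0,"fingers":1},
  {"dx":0,"dy":-0.25,"dz":0,"roll":0,"fingers":1},
  {"dx":0,"dy":-0.25,"dz":0,"roll":0,"fingers":1},
  {"dx":0,"dy":-0.25,"dz":0,"roll":0,"fingers":1},
  {"dx":0,"dy":-0.25,"dz":0,"roll":0,"fingers":1},
  {"dx":0,"dy":-0.25,"dz":0,"roll":0,"fingers":1},
])

```text
time: 18.87
tool_pos: [0.5042, 0.1, 0.1029]
tcp_rot: [2.221, 2.222, -0.0]
wrist_force: [-0.6, -0.0, -0.4]
width: 0.22
```

>>> play_rows([
  {"dx":0,"dy":-0.15,"dz":0,"roll":0,"fingers":1},
  {"dx":0,"dy":-0.15,"dz":0,"roll":0,"fingers":1},
  {"dx":0,"dy":-0.15,"dz":0,"roll":0,"fingers":1},
  {"dx":0,"dy":-0.15,"dz":0,"roll":0,"fingers":1},
  {"dx":0,"dy":-0.15,"dz":0,"roll":0,"fingers":1},
  {"dx":0,"dy":-0.15,"dz":0,"roll":0,"fingers":1},
  {"dx":0,"dy":-0.15,"dz":0,"roll":0,"fingers":1},
  {"dx":0,"dy":-0.15,"dz":0,"roll":0,"fingers":1},
  {"dx":0,"dy":-0.15,"dz":0,"roll":0,"fingers":1},
  {"dx":0,"dy":0,"dz":0,"roll":0,"fingers":1},
  {"dx":0,"dy":0,"dz":0,"roll":0,"fingers":1},
  {"dx":0,"dy":0,"dz":0,"roll":0,"fingers":1},
])

```text
time: 19.87
tool_pos: [0.4515, 0.1001, 0.1031]
tcp_rot: [2.221, 2.222, 0.001]
wrist_force: [-0.6, -0.2, -1.0]
width: 0.219
```

```bash
python3 go.py .555 .02 .18 0; cat > scr.py <<'E'
from workcell import vision
from h import *
import sys
c=vision.read_camera("top")
if len(sys.argv)>1: cv2.imwrite(sys.argv[1],c["pixels"][140:350,220:410,::-1].repeat(3,0).repeat(3,1))
W=world(c);x,y,z=W[...,0],W[...,1],W[...,2]
fl=np.where(x<.459,.0095,.0495)
m=(z>fl)&(z<fl+.025)&(x>.362)&(x<.705)&(y>-.13)&(y<.145)
k,l,st,_=cv2.connectedComponentsWithStats(m.astype(np.uint8))
for i in range(1,k):
    if st[i,4]>15: print(rect(W[l==i][:,:2]),"z",np.percentile(z[l==i],[5,50,98]).round(3),st[i],c["pixels"][l==i].mean(0).round())
E
python3 scr.py pics/t5.png
```

```text
t 19.87 at [0.4515 0.1001 0.1031] yaw 0.0 tilt [ 0.001  0.    -1.   ] w 0.219 F [-0.6 -0.2 -1. ] roll units 0.01 shift units [-2.    2.59 -1.92]
[648.0, 23.0, 3.0, 33.2, 8.2] z [0.059 0.06  0.064] [298 189  17   3  25] [80. 80. 72.]
[620.8, 23.3, 31.0, 43.7, 8.3] z [0.056 0.061 0.067] [295 195  22  18 257] [50. 46. 41.]
[517.5, -86.1, 19.6, 20.2, 60.7] z [0.05  0.058 0.063] [352 248  12  13  80] [112.  74.  40.]
[512.8, 14.6, 16.1, 21.7, 9.3] z [0.053 0.059 0.063] [303 251  12  10  89] [ 84.  95. 107.]
```

View pics/t5.png

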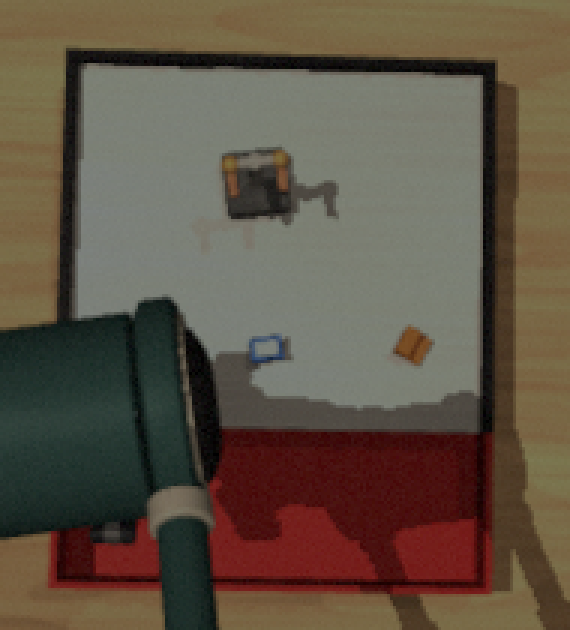

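Viewed 7. The fin is gone from the platform top, but the arm hides the tray corner. The stand hasn't moved. Next is lane B, behind the relay.

>>> play_rows([
  {"dx":0,"dy":0,"dz":-0.4,"roll":0,"fingers":1},
  {"dx":0,"dy":0,"dz":-0.6,"roll":0,"fingers":1},
  {"dx":0,"dy":0,"dz":-0.6,"roll":0,"fingers":1},
  {"dx":-0.3,"dy":0.4,"dz":0,"roll":0,"fingers":1},
  {"dx":-0.4,"dy":0.5,"dz":0,"roll":0,"fingers":1},
  {"dx":-0.5,"dy":0.6,"dz":0,"roll":0,"fingers":1},
  {"dx":-0.4,"dy":0.6,"dz":0,"roll":0,"fingers":1},
  {"dx":-0.4,"dy":0.5,"dz":0,"roll":0,"fingers":1},
  {"dx":0,"dy":0,"dz":0,"roll":0,"fingers":1},
  {"dx":0,"dy":0,"dz":0,"roll":0,"fingers":1},
  {"dx":0,"dy":0,"dz":0.4,"roll":0,"fingers":1},
  {"dx":0,"dy":0,"dz":0.4,"roll":0,"fingers":1},
  {"dx":0,"dy":0,"dz":0.4,"roll":0,"fingers":1},
  {"dx":0,"dy":0,"dz":0.25,"roll":0,"fingers":1},
  {"dx":0,"dy":0,"dz":0.15,"roll":0,"fingers":1},
  {"dx":0,"dy":0,"dz":0,"roll":0,"fingers":1},
  {"dx":0,"dy":0,"dz":0,"roll":0,"fingers":1},
])

```text
time: 21.33
tool_pos: [0.5551, 0.0205, 0.1031]
tcp_rot: [2.22, 2.222, 0.0]
wrist_force: [-0.3, 0.3, -1.4]
width: 0.218
```

```bash
python3 go.py .45 .02 .103 0
```

```text
t 21.33 at [0.5551 0.0205 0.1031] yaw 0.0 tilt [ 0.  0. -1.] w 0.218 F [-0.3  0.3 -1.4] roll units 0.01 shift units [-0.01 -2.63  0.  ]
```

>>> play_rows([
  {"dx":0,"dy":-0.15,"dz":0,"roll":0,"fingers":1},
  {"dx":0,"dy":-0.2,"dz":0,"roll":0,"fingers":1},
  {"dx":0,"dy":-0.2,"dz":0,"roll":0,"fingers":1},
  {"dx":0,"dy":-0.2,"dz":0,"roll":0,"fingers":1},
  {"dx":0,"dy":-0.2,"dz":0,"roll":0,"fingers":1},
  {"dx":0,"dy":-0.2,"dz":0,"roll":0,"fingers":1},
  {"dx":0,"dy":-0.2,"dz":0,"roll":0,"fingers":1},
  {"dx":0,"dy":-0.15,"dz":0,"roll":0,"fingers":1},
  {"dx":0,"dy":-0.15,"dz":0,"roll":0,"fingers":1},
  {"dx":0,"dy":-0.15,"dz":0,"roll":0,"fingers":1},
  {"dx":0,"dy":-0.15,"dz":0,"roll":0,"fingers":1},
  {"dx":0,"dy":-0.15,"dz":0,"roll":0,"fingers":1},
  {"dx":0,"dy":-0.15,"dz":0,"roll":0,"fingers":1},
  {"dx":0,"dy":-0.15,"dz":0,"roll":0,"fingers":1},
  {"dx":0,"dy":-0.15,"dz":0,"roll":0,"fingers":1},
  {"dx":0,"dy":-0.1,"dz":0,"roll":0,"fingers":1},
  {"dx":0,"dy":0,"dz":0,"roll":0,"fingers":1},
  {"dx":0,"dy":0,"dz":0,"roll":0,"fingers":1},
])

```text
time: 22.83
tool_pos: [0.4491, 0.02, 0.1029]
tcp_rot: [2.221, 2.222, 0.0]
wrist_force: [0.0, 0.1, -1.0]
width: 0.22
```

>>> play_rows([
  {"dx":0,"dy":0,"dz":-0.4,"roll":0,"fingers":1},
  {"dx":0,"dy":0,"dz":-0.6,"roll":0,"fingers":1},
  {"dx":0,"dy":0,"dz":-0.6,"roll":0,"fingers":1},
  {"dx":-0.4,"dy":0.4,"dz":0,"roll":0,"fingers":1},
  {"dx":-0.6,"dy":0.6,"dz":0,"roll":0,"fingers":1},
  {"dx":-0.6,"dy":0.6,"dz":0,"roll":0,"fingers":1},
  {"dx":-0.6,"dy":0.6,"dz":0,"roll":0,"fingers":1},
  {"dx":-0.4,"dy":0.6,"dz":0,"roll":0,"fingers":1},
  {"dx":0,"dy":0,"dz":0,"roll":0,"fingers":1},
  {"dx":0,"dy":0,"dz":0,"roll":0,"fingers":1},
])

```text
time: 23.67
tool_pos: [0.5624, -0.0849, 0.1666]
tcp_rot: [-2.223, -2.22, 0.0]
wrist_force: [-0.8, 2.0, -1.3]
width: 0.217
```

```bash
python3 go.py .56 -.085 .103 0; python3 scr.py
```

```text
t 23.67 at [ 0.5624 -0.0849  0.1666] yaw -0.1 tilt [-0.  0. -1.] w 0.217 F [-0.8  2.  -1.3] roll units -0.02 shift units [-0.   -0.06  1.59]
[647.8, 22.9, 3.6, 33.3, 6.8] z [0.059 0.061 0.064] [298 189  17   3  25] [87. 87. 79.]
[621.0, 23.8, 32.2, 44.5, 5.2] z [0.057 0.061 0.066] [294 195  23  17 255] [56. 51. 46.]
[517.3, -86.0, 19.5, 19.6, 64.3] z [0.05  0.058 0.063] [353 248  10  12  64] [118.  74.  39.]
[440.6, 115.6, 23.7, 16.8, 88.1] z [0.011 0.023 0.027] [255 286  12   9  68] [113. 101.  90.]
[442.3, 15.8, 17.0, 19.1, 1.0] z [0.017 0.021 0.025] [303 286  10   9  79] [53. 62. 94.]
[418.1, 95.6, 14.1, 23.8, 66.2] z [0.015 0.018 0.021] [265 295  10  13  80] [53. 92. 53.]
```

Fin, terminal and relay are all in the tray. Lane C next.

>>> play_rows([
  {"dx":0,"dy":0,"dz":0.4,"roll":0,"fingers":1},
  {"dx":0,"dy":0,"dz":0.4,"roll":0,"fingers":1},
  {"dx":0,"dy":0,"dz":0.4,"roll":0,"fingers":1},
  {"dx":0,"dy":0,"dz":0.25,"roll":0,"fingers":1},
  {"dx":0,"dy":0,"dz":0.13,"roll":0,"fingers":1},
  {"dx":0,"dy":0,"dz":0,"roll":0,"fingers":1},
  {"dx":0,"dy":-0.2,"dz":0,"roll":0,"fingers":1},
  {"dx":0,"dy":-0.2,"dz":0,"roll":0,"fingers":1},
  {"dx":0,"dy":-0.2,"dz":0,"roll":0,"fingers":1},
  {"dx":0,"dy":-0.2,"dz":0,"roll":0,"fingers":1},
  {"dx":0,"dy":-0.2,"dz":0,"roll":0,"fingers":1},
  {"dx":0,"dy":-0.2,"dz":0,"roll":0,"fingers":1},
  {"dx":0,"dy":-0.2,"dz":0,"roll":0,"fingers":1},
  {"dx":0,"dy":-0.2,"dz":0,"roll":0,"fingers":1},
])

```text
time: 24.88
tool_pos: [0.4964, -0.084, 0.1038]
tcp_rot: [2.221, 2.222, 0.0]
wrist_force: [0.4, -0.3, -1.4]
width: 0.222
```

>>> play_rows([
  {"dx":0,"dy":-0.15,"dz":0,"roll":0,"fingers":1},
  {"dx":0,"dy":-0.15,"dz":0,"roll":0,"fingers":1},
  {"dx":0,"dy":-0.15,"dz":0,"roll":0,"fingers":1},
  {"dx":0,"dy":-0.15,"dz":0,"roll":0,"fingers":1},
  {"dx":0,"dy":-0.15,"dz":0,"roll":0,"fingers":1},
  {"dx":0,"dy":-0.15,"dz":0,"roll":0,"fingers":1},
  {"dx":0,"dy":-0.15,"dz":0,"roll":0,"fingers":1},
  {"dx":0,"dy":-0.15,"dz":0,"roll":0,"fingers":1},
  {"dx":0,"dy":0,"dz":0,"roll":0,"fingers":1},
  {"dx":0,"dy":0,"dz":0,"roll":0,"fingers":1},
  {"dx":0,"dy":0,"dz":-0.4,"roll":0,"fingers":1},
  {"dx":0,"dy":0,"dz":-0.7,"roll":0,"fingers":1},
  {"dx":0,"dy":0,"dz":-0.7,"roll":0,"fingers":1},
  {"dx":0,"dy":0,"dz":-0.7,"roll":0,"fingers":1},
  {"dx":0,"dy":0.5,"dz":-0.4,"roll":0,"fingers":1},
  {"dx":0,"dy":0.7,"dz":0,"roll":0,"fingers":1},
  {"dx":0,"dy":0.7,"dz":0,"roll":0,"fingers":1},
  {"dx":0,"dy":0.7,"dz":0,"roll":0,"fingers":1},
  {"dx":0,"dy":0.5,"dz":0,"roll":0,"fingers":1},
  {"dx":0,"dy":0,"dz":0,"roll":0,"fingers":1},
])

```text
time: 26.55
tool_pos: [0.5773, -0.084, 0.2197]
tcp_rot: [2.219, 2.221, 0.003]
wrist_force: [-0.8, -0.4, 0.1]
width: 0.217
```

```bash
python3 go.py .455 .325 .225 90;python3 scr.py pics/t6.png
```

```text
t 26.55 at [ 0.5773 -0.084   0.2197] yaw 0.1 tilt [ 0.003 -0.    -1.   ] w 0.217 F [-0.8 -0.4  0.1] roll units -22.49 shift units [ 3.06 10.22 -0.13]
[647.7, 22.9, 3.6, 33.3, 6.9] z [0.057 0.061 0.064] [298 189  17   3  25] [90. 90. 81.]
[621.3, 23.7, 32.5, 44.2, 6.4] z [0.055 0.061 0.066] [294 195  23  18 260] [58. 53. 47.]
[439.9, 114.2, 20.0, 17.8, 84.6] z [0.01  0.024 0.028] [256 286  11  10  67] [117. 103.  92.]
[442.2, 16.8, 17.0, 21.2, 1.0] z [0.018 0.022 0.025] [302 286  11   9  80] [55. 64. 97.]
[445.3, -91.5, 14.7, 19.5, 4.4] z [0.022 0.026 0.029] [353 286  11   8  47] [128.  77.  39.]
[418.2, 94.9, 16.1, 25.7, 76.4] z [0.011 0.018 0.021] [265 295  10  13  84] [57. 93. 53.]
```

View pics/t6.png

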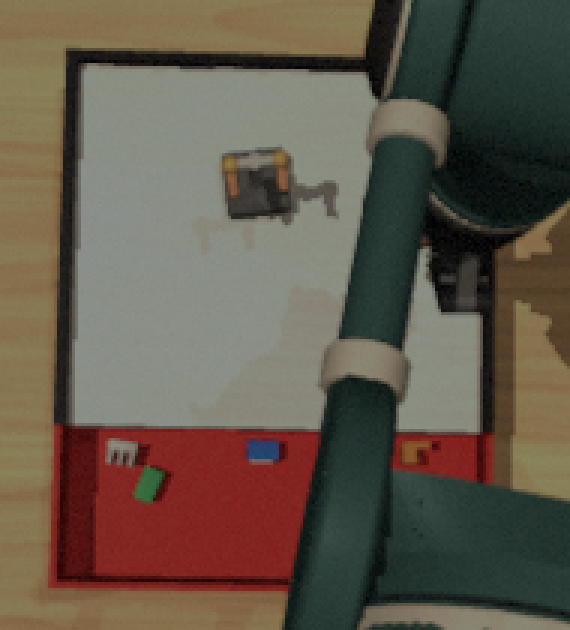

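Viewed 8. All four pieces are in the tray: fin (122,453), terminal (150,484), relay (264,450) and clip (415,452). The stand hasn't moved. Returning the brush to the mat.

>>> play_rows([
  {"dx":0.4,"dy":-0.15,"dz":0,"roll":0,"fingers":1},
  {"dx":0.7,"dy":-0.23,"dz":0,"roll":0,"fingers":1},
  {"dx":0.7,"dy":-0.23,"dz":0,"roll":0,"fingers":1},
  {"dx":0.7,"dy":-0.23,"dz":0,"roll":0,"fingers":1},
  {"dx":0.7,"dy":-0.23,"dz":0,"roll":0,"fingers":1},
  {"dx":0.7,"dy":-0.23,"dz":0,"roll":0,"fingers":1},
  {"dx":0.7,"dy":-0.23,"dz":0,"roll":0,"fingers":1},
  {"dx":0.7,"dy":-0.23,"dz":0,"roll":0,"fingers":1},
  {"dx":0.7,"dy":-0.23,"dz":0,"roll":0,"fingers":1},
  {"dx":0.7,"dy":-0.23,"dz":0,"roll":0,"fingers":1},
  {"dx":0.7,"dy":-0.23,"dz":0,"roll":0,"fingers":1},
  {"dx":0.7,"dy":-0.23,"dz":0,"roll":0,"fingers":1},
  {"dx":0.7,"dy":-0.23,"dz":0,"roll":0,"fingers":1},
  {"dx":0.7,"dy":-0.23,"dz":0,"roll":0,"fingers":1},
  {"dx":0.7,"dy":-0.23,"dz":0,"roll":0,"fingers":1},
  {"dx":0,"dy":0,"dz":0,"roll":-0.5,"fingers":1},
  {"dx":0,"dy":0,"dz":0,"roll":-1,"fingers":1},
  {"dx":0,"dy":0,"dz":0,"roll":-1,"fingers":1},
  {"dx":0,"dy":0,"dz":0,"roll":-1,"fingers":1},
  {"dx":0,"dy":0,"dz":0,"roll":-1,"fingers":1},
])

```text
time: 28.27
tool_pos: [0.4375, 0.3236, 0.2195]
tcp_rot: [-1.841, -2.545, 0.001]
wrist_force: [0.5, -0.7, -0.6]
width: 0.215
```

>>> play_rows([
  {"dx":0,"dy":0,"dz":0,"roll":-1,"fingers":1},
  {"dx":0,"dy":0,"dz":0,"roll":-1,"fingers":1},
  {"dx":0,"dy":0,"dz":0,"roll":-1,"fingers":1},
  {"dx":0,"dy":0,"dz":0,"roll":-1,"fingers":1},
  {"dx":0,"dy":0,"dz":0,"roll":-1,"fingers":1},
  {"dx":0,"dy":0,"dz":0,"roll":-1,"fingers":1},
  {"dx":0,"dy":0,"dz":0,"roll":-1,"fingers":1},
  {"dx":0,"dy":0,"dz":0,"roll":-1,"fingers":1},
  {"dx":0,"dy":0,"dz":0,"roll":-1,"fingers":1},
  {"dx":0,"dy":0,"dz":0,"roll":-1,"fingers":1},
  {"dx":0,"dy":0,"dz":0,"roll":-1,"fingers":1},
  {"dx":0,"dy":0,"dz":0,"roll":-1,"fingers":1},
  {"dx":0,"dy":0,"dz":0,"roll":-1,"fingers":1},
  {"dx":0,"dy":0,"dz":0,"roll":-1,"fingers":1},
  {"dx":0,"dy":0,"dz":0,"roll":-1,"fingers":1},
  {"dx":0,"dy":0,"dz":0,"roll":-1,"fingers":1},
  {"dx":0,"dy":0,"dz":0,"roll":-1,"fingers":1},
  {"dx":0,"dy":0,"dz":0,"roll":-1,"fingers":1},
  {"dx":0,"dy":0,"dz":0,"roll":0,"fingers":1},
  {"dx":0,"dy":0,"dz":0,"roll":0,"fingers":1},
])

```text
time: 29.93
tool_pos: [0.4378, 0.3236, 0.2196]
tcp_rot: [-0.003, -3.141, 0.0]
wrist_force: [-0.8, 0.1, -0.0]
width: 0.217
```

```bash
python3 go.py .446 .325 .0605
```

```text
t 29.93 at [0.4378 0.3236 0.2196] yaw 89.9 tilt [-0. -0. -1.] w 0.217 F [-0.8  0.1 -0. ] roll units 0.0 shift units [-0.2   0.04  3.98]
```

>>> play_rows([
  {"dx":-0.2,"dy":0.04,"dz":0.3,"roll":0,"fingers":1},
  {"dx":0,"dy":0,"dz":0.6,"roll":0,"fingers":1},
  {"dx":0,"dy":0,"dz":0.6,"roll":0,"fingers":1},
  {"dx":0,"dy":0,"dz":0.6,"roll":0,"fingers":1},
  {"dx":0,"dy":0,"dz":0.6,"roll":0,"fingers":1},
  {"dx":0,"dy":0,"dz":0.5,"roll":0,"fingers":1},
  {"dx":0,"dy":0,"dz":0.3,"roll":0,"fingers":1},
  {"dx":0,"dy":0,"dz":0.2,"roll":0,"fingers":1},
  {"dx":0,"dy":0,"dz":0.15,"roll":0,"fingers":1},
  {"dx":0,"dy":0,"dz":0.1,"roll":0,"fingers":1},
  {"dx":0,"dy":0,"dz":0,"roll":0,"fingers":1},
  {"dx":0,"dy":0,"dz":0,"roll":0,"fingers":1},
  {"dx":0,"dy":0,"dz":0,"roll":0,"fingers":1},
])

```text
time: 31.02
tool_pos: [0.4472, 0.3262, 0.0629]
tcp_rot: [-0.001, 3.14, 0.002]
wrist_force: [-0.8, 0.1, -0.7]
width: 0.218
```

```bash
python3 go.py .446 .325 .0605; python3 - <<'E'
from workcell import vision
from h import *
c=vision.read_camera("scene");W=world(c);x,y,z=W[...,0],W[...,1],W[...,2]
hsv=cv2.cvtColor(c["pixels"],cv2.COLOR_RGB2HSV)
m=(abs(x-.446)<.07)&(abs(y-.325)<.07)&(z<.06)&(z>.006)
print(m.sum(),np.nanpercentile(W[m],[1,50,99],axis=0).round(3))
E
```

```text
t 31.02 at [0.4472 0.3262 0.0629] yaw 90.0 tilt [ 0.002  0.001 -1.   ] w 0.218 F [-0.8  0.1 -0.7] roll units 0.0 shift units [ 0.03 -0.03  0.06]
1262 [[0.385 0.259 0.006]
 [0.474 0.334 0.018]
 [0.514 0.391 0.057]]
```

>>> play_rows([
  {"dx":0,"dy":0,"dz":0.05,"roll":0,"fingers":1},
  {"dx":0,"dy":0,"dz":0.05,"roll":0,"fingers":1},
  {"dx":0,"dy":0,"dz":0,"roll":0,"fingers":1},
  {"dx":0,"dy":0,"dz":0,"roll":0,"fingers":1},
])

```text
time: 31.4
tool_pos: [0.4471, 0.3262, 0.0596]
tcp_rot: [-0.001, 3.14, 0.002]
wrist_force: [-2.5, -1.7, 8.4]
width: 0.217
```

Contact at 8 N. Release and go up.

>>> play_rows([
  {"dx":0,"dy":0,"dz":0,"roll":0,"fingers":0.35},
  {"dx":0,"dy":0,"dz":0,"roll":0,"fingers":0.35},
  {"dx":0,"dy":0,"dz":0,"roll":0,"fingers":0.35},
  {"dx":0,"dy":0,"dz":0,"roll":0,"fingers":0.35},
  {"dx":0,"dy":0,"dz":0,"roll":0,"fingers":0.35},
  {"dx":0,"dy":0,"dz":-0.3,"roll":0,"fingers":0.35},
  {"dx":0,"dy":0,"dz":-0.6,"roll":0,"fingers":0.35},
  {"dx":0,"dy":0,"dz":-0.7,"roll":0,"fingers":0.35},
  {"dx":0,"dy":0,"dz":-0.7,"roll":0,"fingers":0.35},
  {"dx":0,"dy":0,"dz":-0.7,"roll":0,"fingers":0.35},
  {"dx":0,"dy":0,"dz":-0.7,"roll":0,"fingers":0.35},
  {"dx":0,"dy":0,"dz":-0.4,"roll":0,"fingers":0.35},
  {"dx":0,"dy":0,"dz":0,"roll":0,"fingers":0.35},
  {"dx":0,"dy":0,"dz":0,"roll":0,"fingers":0.35},
])

```text
time: 32.57
tool_pos: [0.447, 0.3262, 0.2236]
tcp_rot: [-0.001, 3.139, 0.003]
wrist_force: [-0.3, 0.7, -0.9]
width: 0.649
```

```bash
python3 go.py .446 .325 .22; python3 scr.py; python3 - <<'E'
from workcell import vision
from h import *
c=vision.read_camera("wrist");W=world(c);x,y,z=W[...,0],W[...,1],W[...,2]
m=(abs(x-.446)<.07)&(abs(y-.325)<.07)
for lo,hi in((.04,.06),(.085,.1)):
    k=m&(z>lo)&(z<hi);print("brush",k.sum(),rect(W[k][:,:2]),np.nanpercentile(z[k],[5,50,95]).round(4))
c=vision.read_camera("scene");cv2.imwrite("pics/s7.png",c["pixels"][:,:,::-1])
W=world(c);x,y,z=W[...,0],W[...,1],W[...,2]
for n,a,b in(("tote-mod",.467,-.329),("jar",.656,.322),("reel",.687,-.301)):
    k=(abs(x-a)<.04)&(abs(y-b)<.04)&(z>.012);print(n,rect(W[k][:,:2]),np.nanpercentile(z[k],[50,98]).round(3))
E
```

```text
t 32.57 at [0.447  0.3262 0.2236] yaw 90.0 tilt [ 0.003  0.002 -1.   ] w 0.649 F [-0.3  0.7 -0.9] roll units 0.0 shift units [ 0.03 -0.03  0.09]
[648.6, 23.0, 6.7, 32.9, 0.7] z [0.057 0.061 0.064] [298 189  17   3  26] [78. 78. 70.]
[621.5, 23.5, 33.0, 44.0, 7.4] z [0.056 0.061 0.066] [294 195  23  18 258] [47. 43. 38.]
[440.6, 114.0, 16.9, 21.7, 1.1] z [0.011 0.023 0.027] [256 286  11   9  66] [61. 51. 45.]
[443.3, 15.7, 14.8, 19.0, 1.0] z [0.018 0.021 0.026] [303 286  10   8  77] [32. 38. 62.]
[444.1, -91.6, 12.6, 19.0, 1.0] z [0.022 0.025 0.029] [354 287  10   7  45] [110.  65.  31.]
[418.1, 95.7, 13.9, 23.7, 66.7] z [0.014 0.017 0.021] [265 295  10  13  79] [25. 46. 24.]
brush 2021 [444.7, 325.8, 83.1, 29.9, 0.3] [0.0463 0.0483 0.0497]
brush 1769 [444.7, 325.6, 43.0, 19.6, 0.1] [0.0893 0.0922 0.0935]
tote-mod [469.5, -328.4, 33.9, 49.7, 53.3] [0.04  0.047]
jar [656.7, 324.6, 49.1, 48.9, 84.1] [0.056 0.058]
reel [686.9, -301.7, 60.3, 58.9, 74.8] [0.043 0.046]
```

View pics/s7.png

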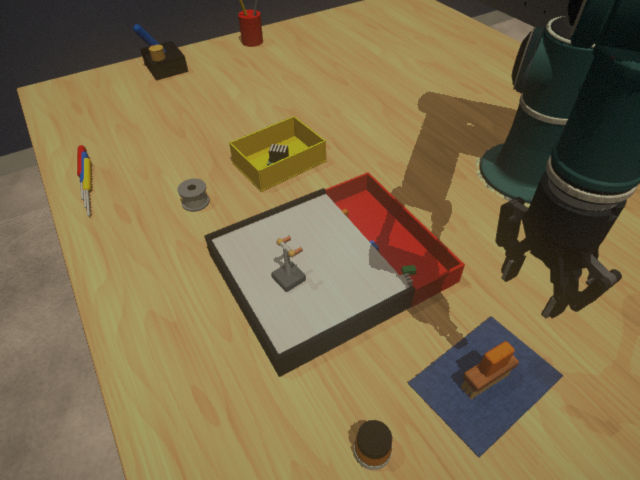

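Viewed 9. Everything is in place: the module in the tote (278,152), the platform clear except for the stand, the scraps in the tray and the brush upright on the mat (490,370). Handing in.

```bash
python3 -c "
from workcell import bot
print(bot.finish_job())"
```

```text
the job is handed in; nothing more can be done
None
```

The job is done and handed in after about 33 s of the allowed 72 s. The hand-in gives no verdict, so the results below are my own last camera checks.

- **Module:** it stands upright on the tote floor near the middle, with its block top 42 mm above the bench as it should be.
- **Scrap:** three brush strokes swept all four pieces into the red tray. They lie 13–41 mm inside its platform-side edge, with their tops no more than about 29 mm above the bench. Only the brush was used on them.
- **Brush:** it stands level on its bristles at (0.445, 0.326), about 2 mm from the mat's centre. The gripper is open and about 13 cm above the handle.
- **Stand, jar and reel:** they read as where they began, within camera error of a few mm. The jar and reel show no tilt in the last picture.

Nothing failed. My first two move calls were refused because some row values were left out, and the arm did not move. The brush first stopped about 3 mm above the mat, so I lowered it until it touched (8 N) before letting go.

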